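Make up two gift sets on their boards

ROBOT

A 6-joint arm with a two-finger parallel gripper is mounted at the origin on a cart in front of the work surface, level with it; the furniture and walls round the work are solid. World frame = base frame: x ahead of the robot, y to its left, z up, the work surface at z = 0. Lengths are in m, angles in rad, forces in N, time in s.
With the tool pointing down it reaches from about 0.325 to 0.75 m from the base axis. Payload 7.6 kg.
Tool frame: the origin (TCP) lies on the centre line of the jaws, within the pads' length; the fingertips stand 19 mm ahead of it and the grasp point (between the pads) is the TCP (ctrl.tip_reach is the z of the fingertips in the tool frame, in m); z points along the fingers, y is the direction in which the jaws open and shut (so a half turn about z gives the same grasp; the last joint's range is limited). The gripper opens to 85 mm and grips with 20 to 120 N. Pads are 22 mm wide; open, the fingers measure 114 mm over their backs; the gripper's body (76 mm by 85 mm) begins 54 mm behind the grasp point. The pads swing forward as they close: fully open they stand 13 mm farther back than shut.
Start: joints at [-1.398, 0.052, 1.401, -0, 1.689, -0.07], TCP at [0.126, -0.51, 0.25] pointing down, gripper open.
Joint ranges: [-2.9, 2.9], [-0.91, 2.17], [0.12, 2.37], [-1.06, 4.2], [0.26, 2.73], [-2.93, 2.93]. Speed limits (rad/s): [2.57, 2.57, 3.01, 3.14, 3.14, 3.14].

INTERFACE

Orientations are given as a unit quaternion [w, x, y, z].
In Python, from station import ctrl, imaging gives the robot as it stands.
- The arm moves only by the tool drive_tool, never from a script. Its arguments are lists of equal length, an entry for each row: "linear": the shift along the tool's x, y, z in mm, a list of three; "dr": the turn, a rotation vector about the tool's x, y, z in rad, a list of three. A call has 1 to 8 rows; each row shifts and turns the commanded pose from where the row before left it, along the tool's axes as they then stand; what a row does not reach is not made up. A row lasts 1/8 s, in which the tool goes at most 62.5 mm and 10.7 degrees, less where a joint would pass 70% of its speed; a pose out of reach is approached as far as the arm can. A call with a gripper value outside its range is refused whole. "grip" is the closure, from 0 (fully open) to 1 (shut), set as the call begins (left out, the last holds). The fingers move at their own pace and stop on an object; the grip force is fixed at half the most. Time passes only in rows, so rows that do not move let the fingers close. It gives the time, the measured TCP pose, the force and the opening at its end, in the units of the state.
- ctrl.get_obs(): the state, without advancing time (a new reading comes with each control period).
- imaging.snapshot(name): name is "side" or "top" or "wrist"; returns the picture (480x640x3 uint8, red, green, blue); there is no depth.
- imaging.get_calibration(name): a dict with "camera_matrix" (3x3 intrinsics, pixels), "rvec" (rotation vector, rad) and "tvec" (3), from world to camera coordinates, as OpenCV has them. Camera axes: x right, y down, z forward; pixel columns grow to the right and rows downward; lengths in m; the calibration is good to about 2 mm. A picture is of the moment at which its call begins: read the wrist's pose just before it. get_calibration takes no time and is no camera call; for the wrist camera it gives the pose at the moment of the call.
- ctrl.hand_in(): hands the job in, once; it reports no verdict.
Trained networks look in the newest picture that a camera, given by its name, has taken for a name from the list of things; names that differ only in an ending like _2 or _b are one class to them, and where a whole thing is asked for, a point or a joint stands for the part that bears it (a point fixed in the world has none). Each returns a list of dicts, best first, with "score" (0 to 1); they miss things now and then, are a little off and sometimes report something else, mostly with a low value. They report only what shows in the picture. A call takes as long as a camera call. They do not tell look-alikes from the thing itself.
- imaging.silhouettes(name, camera): "mask" (480x640 bool, what is visible of it) and "bbox" ([left, top, width, height] in pixels, round what is visible of it).
The state is a dict: "t": time; "joints": joint angles; "joint_velocities": joint speeds; "tau": joint torques, N m; "eef_pos": TCP position; "tool_rot": TCP orientation; "force": force on the tool from outside, world axes, zero at the start; "ft_torque": the same for the moment, N m; "grip_width": finger opening in m.
Only numpy, scipy, OpenCV 4.12 (cv2) and the standard library are available. Lean on these libraries where they do the work, as an engineer would, in place of code of your own. Each camera call takes 0.05 s, during which the arm holds its last target.

TASK

Pick the round pieces out of the stock in the middle of the table and make up the two gift sets: on each pale wooden board, one candle tin sits in the wide recess and one egg in its glass cup sits in the narrow recess beside the grip tab, all standing upright and flat on the recess floors. Leave the two square flowered card boxes standing where they are.

Things in the scene. Friction and masses are not known exactly. Their poses are not given: they have to be found in the camera images.
- tin_a: Candle in a round brass tin, open top with cream wax, diameter 50 mm, 28 mm high, about 0.07 kg, rigid. Origin: centre of its underside, z up. It looks the same as the other tin; either may go in either wide recess.
- tin_b: Candle in a round brass tin, open top with cream wax, diameter 50 mm, 28 mm high, about 0.07 kg, rigid. Origin: centre of its underside, z up. It looks the same as the other tin; either may go in either wide recess.
- cup_a: Wooden egg standing in a small clear glass cup, one rigid piece, 42 mm across at the cup (lower 28 mm) and 36 mm across at the egg above, 58 mm high, about 0.09 kg. Origin: centre of its underside, z up. It looks the same as the other; either may go in either narrow recess.
- cup_b: Wooden egg standing in a small clear glass cup, one rigid piece, 42 mm across at the cup (lower 28 mm) and 36 mm across at the egg above, 58 mm high, about 0.09 kg. Origin: centre of its underside, z up. It looks the same as the other; either may go in either narrow recess.
- board_a: Pale wooden board, fixed, 92 (x) x 200 (y) x 14 mm, grip tab 40 mm wide, 32 long at the +y end. Origin: centre of its outline, underside; z up. Two round grey felt-lined recesses 6 mm deep (floor 8 mm above the table): wide, diameter 72, centre x 0, y -55 mm in its axes; narrow, diameter 58, x 0, y +30 mm, by the tab. Boards are alike, tabs point opposite ways; one lies left, one right and further back.
- board_b: Pale wooden board, fixed, 92 (x) x 200 (y) x 14 mm, grip tab 40 mm wide, 32 long at the +y end. Origin: centre of its outline, underside; z up. Two round grey felt-lined recesses 6 mm deep (floor 8 mm above the table): wide, diameter 72, centre x 0, y -55 mm in its axes; narrow, diameter 58, x 0, y +30 mm, by the tab. Boards are alike, tabs point opposite ways; one lies left, one right and further back.
- box_large: Larger square black card box with a flowered lid, 63 x 71 mm, 30 mm high, loose, to be left alone. (A fixed black jewel box, 60 mm high, stands behind the stock.) Origin: centre of its underside.
- box_small: Smaller square black card box with a flowered lid, 57 x 63 mm, 22 mm high, loose, to be left alone. Origin: centre of its underside.
There are look-alikes about, which are no part of the job. Leave any blue or green look-alike of the tin_b alone.

How it is judged:
At the end, for the whole second after the job is handed in: Each board: one tin in the wide recess (within 12 mm of its centre along each board axis), one egg cup in the narrow one (10 mm), underside 5 to 11 mm above the board's underside, upright within 0.1 rad, released, at rest; both card boxes within 20 mm of their start (((x of tin_a in the frame of board_a between -0.012 and 0.012 m and y of tin_a in the frame of board_a between -0.067 and -0.043 m and z of tin_a in the frame of board_a between 0.005 and 0.011 m) or (x of tin_b in the frame of board_a between -0.012 and 0.012 m and y of tin_b in the frame of board_a between -0.067 and -0.043 m and z of tin_b in the frame of board_a between 0.005 and 0.011 m)) and ((x of tin_a in the frame of board_b between -0.012 and 0.012 m and y of tin_a in the frame of board_b between -0.067 and -0.043 m and z of tin_a in the frame of board_b between 0.005 and 0.011 m) or (x of tin_b in the frame of board_b between -0.012 and 0.012 m and y of tin_b in the frame of board_b between -0.067 and -0.043 m and z of tin_b in the frame of board_b between 0.005 and 0.011 m)) and angle between each of tin_a, tin_b, cup_a, cup_b's own z axis and vertical below 0.1 rad and linear speed of each of tin_a, tin_b, cup_a, cup_b below 0.01 m/s and angular speed of each of tin_a, tin_b, cup_a, cup_b below 0.1 rad/s and contact force between the fingers and tin_a below 0.1 N and contact force between the fingers and tin_b below 0.1 N and ((x of cup_a in the frame of board_a between -0.01 and 0.01 m and y of cup_a in the frame of board_a between 0.02 and 0.04 m and z of cup_a in the frame of board_a between 0.005 and 0.011 m) or (x of cup_b in the frame of board_a between -0.01 and 0.01 m and y of cup_b in the frame of board_a between 0.02 and 0.04 m and z of cup_b in the frame of board_a between 0.005 and 0.011 m)) and ((x of cup_a in the frame of board_b between -0.01 and 0.01 m and y of cup_a in the frame of board_b between 0.02 and 0.04 m and z of cup_a in the frame of board_b between 0.005 and 0.011 m) or (x of cup_b in the frame of board_b between -0.01 and 0.01 m and y of cup_b in the frame of board_b between 0.02 and 0.04 m and z of cup_b in the frame of board_b between 0.005 and 0.011 m)) and contact force between the fingers and cup_a below 0.1 N and contact force between the fingers and cup_b below 0.1 N and distance of each of box_large, box_small from where it was at the start of the episode below 0.02 m); the robot touches nothing.
It fails at once if a card box was moved by more than 20 mm (distance of any of box_large, box_small from where it was at the start of the episode above 0.02 m).
It also fails if it takes over 101 s, if anything falls off the work surface, if the arm or the gripper's body presses on something with over 40 N, if the wrist force passes 120 N, or if a joint passes its speed limit or range.

## Working session

There is one attempt and no reset: what is moved stays moved. The work goes in short steps, Python scripts to look and compute and a tool call to move; the robot and the scene stay as the last step left them, time stands still between calls to the robot, and variables do not carry over. Pictures are saved under pics/ and viewed, and the job is handed in when it is done.

Besides the shell and the picture viewer there is one more tool, called as name(argument=value, ...) on one line, values as JSON. drive_tool: Moves the arm, as the interface text tells. Its arguments: {"type":"object","properties":{"linear":{"type":"array","items":{"type":"array","items":{"type":"number"}}},"dr":{"type":"array","items":{"type":"array","items":{"type":"number"}}},"grip":{"type":"number"}},"required":["linear","dr"]}

```bash
ls; mkdir -p pics; python3 - <<'E'
from station import ctrl, imaging
import cv2
print(ctrl.get_obs())
for n in ["side","top","wrist"]:
    im=imaging.snapshot(n); cv2.imwrite(f"pics/{n}0.png",im[:,:,::-1]); print(n,imaging.get_calibration(n))
E
```

```text
pics
{'t': 0.0, 'joints': array([-1.39831108e+00,  5.28822610e-02,  1.40175282e+00,  3.41712254e-06,
        1.68860787e+00, -7.03134782e-02]), 'joint_velocities': array([-1.25224900e-03,  1.27171302e-03,  5.52406772e-04,  6.50475945e-04,
        3.95265179e-04, -7.63533034e-05]), 'tau': array([-8.98437756e-04, -3.81667471e+01, -3.60192132e+01, -1.42160297e-04,
        6.01917171e-03,  1.85277389e-05]), 'eef_pos': array([ 0.12618883, -0.50932138,  0.24943441]), 'tool_rot': array([-8.24159674e-04,  9.92639781e-01,  1.21101544e-01, -4.04404890e-05]), 'force': array([ 0.96860331, -0.73126233, -0.30753078]), 'ft_torque': array([-0.01823003,  0.02918769,  0.01946963]), 'grip_width': 0.08549843848030646}
side {'camera_matrix': array([[446.00082086,   0.        , 316.64692602],
       [  0.        , 446.00082086, 237.89548054],
       [  0.        ,   0.        ,   1.        ]]), 'rvec': array([ 0.39875991, -2.6155518 ,  1.41051087]), 'tvec': array([0.52381906, 0.1395226 , 0.99993191])}
top {'camera_matrix': array([[533.31202669,   0.        , 307.38587516],
       [  0.        , 533.31202669, 231.21762718],
       [  0.        ,   0.        ,   1.        ]]), 'rvec': array([ 2.17875404, -2.13183235,  0.13470172]), 'tvec': array([0.0083512 , 0.52310635, 1.11071497])}
wrist {'camera_matrix': array([[384.10842297,   0.        , 317.18716495],
       [  0.        , 384.10842297, 244.7961203 ],
       [  0.        ,   0.        ,   1.        ]]), 'rvec': array([-2.27473956,  1.77979236,  0.27625228]), 'tvec': array([-0.52332185, -0.03871017,  0.38154807])}
```

View pics/top0.png

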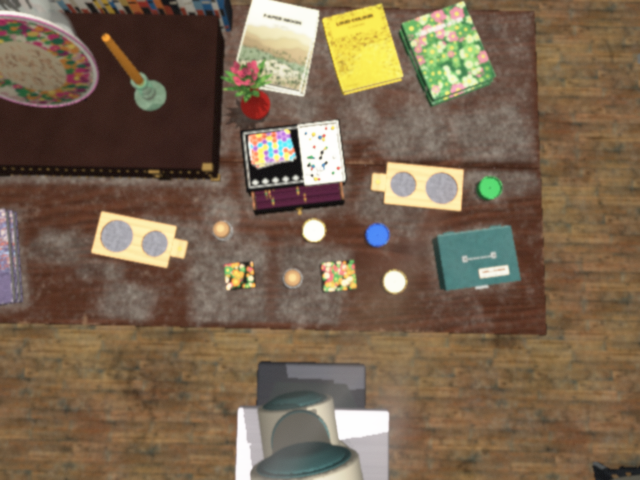

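View pics/side0.png

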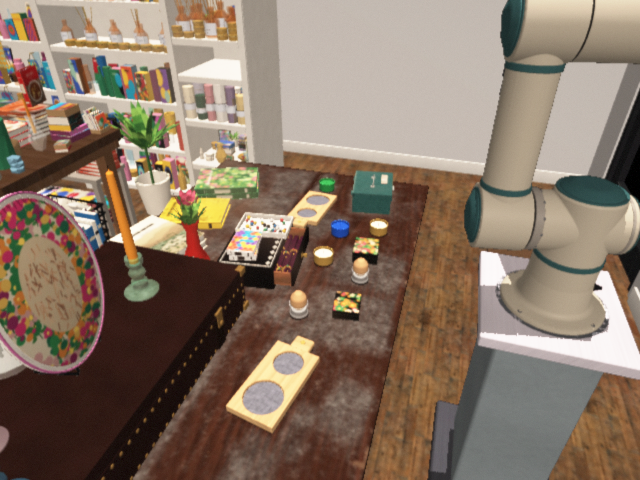

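View pics/wrist0.png

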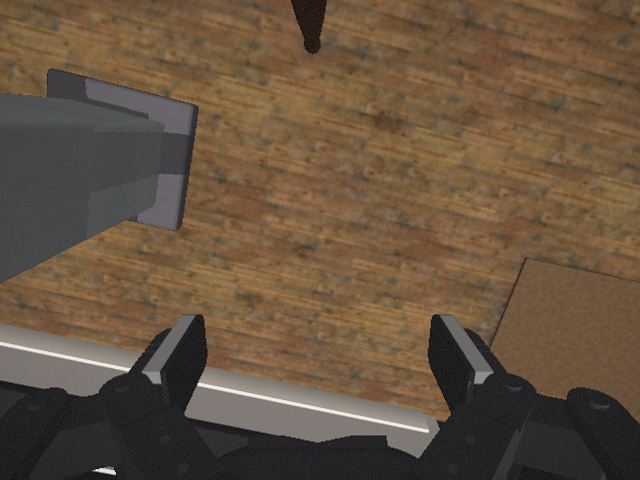

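```bash
cat > h.py <<'E'
from station import ctrl, imaging
import cv2, numpy as np
def ray(cam,uv,z,cal=None):
    c=cal or imaging.get_calibration(cam)
    R,_=cv2.Rodrigues(c["rvec"]);t=c["tvec"]
    uv=np.array(uv,float).reshape(-1,1,2)
    n=cv2.undistortPoints(uv,c["camera_matrix"],None).reshape(-1,2)
    d=np.c_[n,np.ones(len(n))]@R; o=-R.T@t
    s=(z-o[2])/d[:,2]
    return o+d*s[:,None]
def proj(cam,p,cal=None):
    c=cal or imaging.get_calibration(cam)
    return cv2.projectPoints(np.array(p,float).reshape(-1,1,3),c["rvec"],c["tvec"],c["camera_matrix"],None)[0].reshape(-1,2)
E
python3 - <<'E'
from h import *
for cam in ["top","side"]:
    im=imaging.snapshot(cam)
    for n,z in [("tin_a",.026),("cup_a",.03),("board_a",.014),("box_large",.03),("box_small",.022)]:
        for d in imaging.silhouettes(n,cam):
            m=d["mask"]; ys,xs=np.nonzero(m); uv=[xs.mean(),ys.mean()]
            print(cam,n,round(d["score"],2),d["bbox"],np.round(uv,1),len(xs),np.round(ray(cam,uv,z)[0],4))
im=imaging.snapshot("top")
cv2.imwrite("pics/crop1.png",cv2.resize(im[150:310,80:520],None,fx=1.8,fy=1.8,interpolation=2)[:,:,::-1])
E
```

```text
top tin_a 0.73 [301.3, 221.2, 24.4, 15.6] [313.8 230.4] 429 [0.5259 0.006  0.026 ]
top tin_a 0.68 [382.4, 268.3, 20.9, 30.4] [393.9 281.8] 442 [ 0.419 -0.167  0.026]
top tin_a 0.6 [476.8, 179.0, 27.5, 24.3] [488.3 188. ] 516 [ 0.6272 -0.3726  0.026 ]
top tin_a 0.58 [363.8, 224.3, 25.7, 23.7] [376.7 235. ] 453 [ 0.5188 -0.1298  0.026 ]
top cup_a 0.86 [210.1, 218.8, 24.4, 19.8] [222.8 230.2] 318 [0.5215 0.2018 0.03  ]
top cup_a 0.85 [285.9, 271.1, 15.8, 16.1] [292.3 277.7] 262 [0.4228 0.0496 0.03  ]
top board_a 0.74 [370.8, 164.6, 91.6, 48.0] [420.1 186.6] 3470 [ 0.6297 -0.2263  0.014 ]
top board_a 0.72 [92.6, 214.9, 94.7, 53.0] [138.2 240.3] 3676 [0.4973 0.3875 0.014 ]
top box_large 0.74 [322.4, 259.7, 29.7, 31.2] [338.3 275.8] 947 [ 0.429  -0.0482  0.03  ]
top box_small 0.97 [224.9, 262.4, 31.8, 24.7] [239.6 275.3] 766 [0.4259 0.1628 0.022 ]
top box_small 0.45 [212.2, 218.7, 21.6, 20.6] [222.5 230.9] 300 [0.521  0.2035 0.022 ]
side tin_a 0.72 [311.6, 243.9, 18.6, 22.8] [322.9 255.2] 337 [0.526  0.0209 0.026 ]
side tin_a 0.69 [368.8, 218.9, 16.7, 18.6] [378.4 226.7] 272 [ 0.4204 -0.15
[... 272 characters left out ...]
oard_a 0.89 [225.1, 338.1, 92.2, 96.2] [274.1 383.6] 4562 [0.5011 0.4065 0.014 ]
side board_a 0.78 [289.3, 191.7, 48.5, 37.0] [311.3 208.2] 1097 [ 0.6322 -0.214   0.014 ]
side board_a 0.74 [290.4, 290.8, 17.5, 29.6] [298.2 304.1] 468 [0.5297 0.1955 0.014 ]
side board_a 0.72 [368.9, 220.1, 17.1, 17.3] [378. 227.] 250 [ 0.4238 -0.1691  0.014 ]
side board_a 0.54 [334.8, 290.7, 28.9, 30.4] [346.2 305.1] 700 [0.4293 0.1676 0.014 ]
side box_large 0.56 [352.7, 234.0, 26.2, 31.1] [365.7 249.2] 585 [ 0.4298 -0.0302  0.03  ]
side box_large 0.27 [287.1, 190.2, 50.9, 36.9] [311.5 208.3] 1087 [ 0.6227 -0.1871  0.03  ]
side box_small 0.72 [332.4, 291.2, 26.8, 31.5] [346.7 305.1] 690 [0.4265 0.1759 0.022 ]
```

View pics/crop1.png

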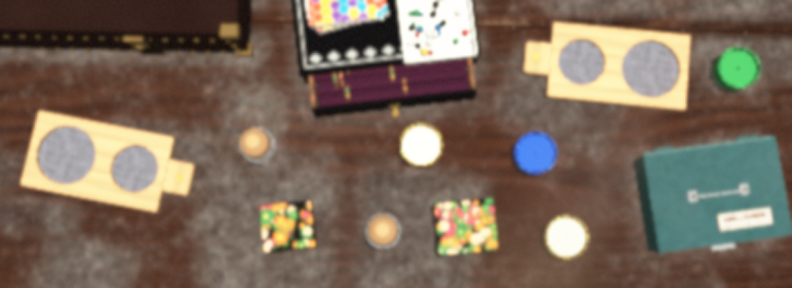

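```bash
python3 - <<'E'
from h import *
for cam in ["top","side"]:
    c=imaging.get_calibration(cam);R,_=cv2.Rodrigues(c["rvec"]);print(cam,"campos",-R.T@c["tvec"], "axis",R[2])
    im=imaging.snapshot(cam)
    hsv=cv2.cvtColor(im,cv2.COLOR_RGB2HSV)
    for d in imaging.silhouettes("board_a",cam)[:2]:
        m=cv2.morphologyEx(d["mask"].astype(np.uint8),cv2.MORPH_CLOSE,np.ones((5,5)))
        g=((hsv[:,:,1]<70)&(m>0)).astype(np.uint8)
        g=cv2.morphologyEx(g,cv2.MORPH_OPEN,np.ones((3,3)))
        n,l,s,ce=cv2.connectedComponentsWithStats(g)
        for i in np.argsort(-s[1:,4])[:2]+1:
            cn=max(cv2.findContours((l==i).astype(np.uint8),0,1)[0],key=len)
            e=cv2.fitEllipse(cn); print(cam,e,s[i,4],ray(cam,e[0],.012)[0].round(4))
            w=ray(cam,cn.reshape(-1,2),.012); print('   extents',np.ptp(w,axis=0).round(4))
        r=cv2.minAreaRect(ray(cam,np.argwhere(m)[:,::-1],.014)[:,:2].astype(np.float32)*1000); print(r)
E
```

```text
top campos [0.37869316 0.01642585 1.16778398] axis [ 0.12598908  0.00289409 -0.99202741]
top ((116.65758514404297, 235.73394775390625), (30.61701011657715, 32.01951599121094), 47.57329559326172) 814 [0.5065 0.4357 0.012 ]
   extents [0.0684 0.0687 0.    ]
top ((154.63143920898438, 243.43234252929688), (24.39987564086914, 25.71084213256836), 46.444557189941406) 527 [0.4914 0.3519 0.012 ]
   extents [0.055  0.0551 0.    ]
((496.49530029296875, 380.7062683105469), (202.63658142089844, 92.05778503417969), 80.01730346679688)
top ((438.22552490234375, 188.64735412597656), (29.09246826171875, 40.66316223144531), 77.29232788085938) 848 [ 0.6264 -0.2668  0.012 ]
   extents [0.0679 0.0951 0.    ]
top ((402.2667236328125, 184.2508544921875), (24.237743377685547, 25.008394241333008), 107.56097412109375) 510 [ 0.6346 -0.1875  0.012 ]
   extents [0.0544 0.0552 0.    ]
((630.6597290039062, -218.26437377929688), (201.8257598876953, 94.94135284423828), 85.58334350585938)
side campos [0.27377718 0.88046982 0.66598479] axis [ 0.24908695 -0.79757658 -0.5493881 ]
side ((378.2721252441406, 224.10801696777344), (6.257334232330322, 14.545951843261719), 94.36153411865234) 86 [ 0.4265 -0.1875  0.012 ]
   extents [0.0404 0.0368 0.    ]
((422.4615478515625, -170.9644012451172), (47.58822250366211, 85.87284088134766), 11.631895065307617)
side ((317.3139343261719, 200.04214477539062), (8.348681449890137, 21.767152786254883), 90.553466796875) 165 [ 0.6313 -0.2711  0.012 ]
   extents [0.0652 0.0581 0.    ]
side ((306.5923767089844, 212.8004150390625), (7.0351667404174805, 17.669921875), 89.47198486328125) 115 [ 0.638  -0.1875  0.012 ]
   extents [0.051  0.0447 0.    ]
((632.63916015625, -211.88702392578125), (215.8095245361328, 100.06036376953125), 86.57524871826172)
```

```bash
cat >> h.py <<'E'
from scipy.spatial.transform import Rotation as Ro
def pose():
    o=ctrl.get_obs();q=o["tool_rot"];return o["eef_pos"],Ro.from_quat([q[1],q[2],q[3],q[0]])
def tgt(yaw): # tool down, x axis at yaw
    return Ro.from_euler('z',yaw)*Ro.from_euler('x',np.pi)
def plan(way,n=None):
    """way: list of (x,y,z,yaw,nrows)"""
    p,r=pose(); r0=r; L=[];D=[]
    for x,y,z,yaw,n in way:
        r1=tgt(yaw); rv=(r.inv()*r1).as_rotvec()
        p1=np.array([x,y,z]);ps=p.copy();pc=p.copy();rs=r
        for k in range(1,n+1):
            want=ps+(p1-ps)*k/n
            l=np.round(r.inv().apply(want-pc)*1000,0)
            d=np.round(rv/n,3)
            pc=pc+r.apply(l/1000); r=r*Ro.from_rotvec(d)
            L.append(l.astype(int).tolist());D.append((d+0).tolist())
        p=pc
    for i in range(0,len(L),8): print("linear",L[i:i+8],"\ndr",[[round(v,3) for v in d] for d in D[i:i+8]])
    print("end",p.round(4), "maxstep",max(np.linalg.norm(l) for l in L))
E
python3 - <<'E'
from h import *
p,r=pose(); print("tip",ctrl.tip_reach, r.as_matrix().round(3))
c=imaging.get_calibration("wrist");R,_=cv2.Rodrigues(c["rvec"]);cp=-R.T@c["tvec"]; print("wristcam in tool",r.inv().apply(cp-p).round(4), r.inv().apply(R[2]).round(3))
im=imaging.snapshot("top");hsv=cv2.cvtColor(im,cv2.COLOR_RGB2HSV)
for u,v in [(314,231),(395,282)]:
    w=im[v-20:v+20,u-20:u+20].astype(int); m=((w.min(2)>150)).astype(np.uint8)
    n,l,s,ce=cv2.connectedComponentsWithStats(m);i=l[20,20]
    cn=max(cv2.findContours((l==i).astype(np.uint8),0,1)[0],key=len);e=cv2.fitEllipse(cn)
    print(e, ray("top",np.array(e[0])+[u-20,v-20],.026)[0].round(4))
for name,uv,z in [("jewel front top",[(247,188),(345,183)],.06),("jewel drawer",[(253,212),(344,203)],.06),("jewel drawer bot",[(253,212),(344,203)],.0),("cab",[(217,178),(0,170)],.1),("cab0",[(217,178),(0,170)],.0),("teal",[(437,235),(441,290),(520,283)],.07)]: print(name,ray("top",uv,z).round(3).tolist())
a=r.as_matrix()
# right wide
m=hsv[170:210,418:462]; cv2.imwrite("pics/rb.png",cv2.resize(im[155:220,360:510],None,fx=5,fy=5,interpolation=2)[:,:,::-1])
E
```

```text
tip 0.019 [[ 0.971  0.24   0.   ]
 [ 0.24  -0.971 -0.   ]
 [ 0.     0.    -1.   ]]
wristcam in tool [ 0.0781 -0.0011 -0.1251] [-0.302 -0.     0.953]
((19.43624496459961, 19.417875289916992), (21.152414321899414, 21.271392822265625), 57.12069320678711) [0.5257 0.0067 0.026 ]
((19.187015533447266, 19.360151290893555), (20.980073928833008, 21.651050567626953), 140.71441650390625) [ 0.42   -0.1677  0.026 ]
jewel front top [[0.609, 0.149, 0.06], [0.624, -0.058, 0.06]]
jewel drawer [[0.558, 0.135, 0.06], [0.581, -0.056, 0.06]]
jewel drawer bot [[0.567, 0.141, 0.0], [0.592, -0.06, 0.0]]
cab [[0.62, 0.207, 0.1], [0.627, 0.652, 0.1]]
cab0 [[0.643, 0.224, 0.0], [0.65, 0.711, 0.0]]
teal [[0.516, -0.249, 0.07], [0.403, -0.256, 0.07], [0.421, -0.418, 0.07]]
```

View pics/rb.png

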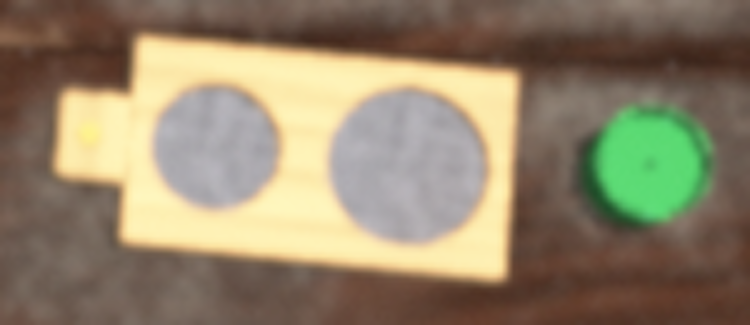

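```bash
python3 - <<'E'
from h import *
print(ray("top",[(441.6,188),(403.4,184.4)],.012).round(4))
plan([(.42,-.168,.20,0,8),(.42,-.168,.11,0,2)])
E
```

```text
[[ 0.6281 -0.2743  0.012 ]
 [ 0.6343 -0.19    0.012 ]]
linear [[46, -33, 6], [45, -34, 7], [44, -35, 6], [43, -37, 6], [41, -37, 6], [41, -40, 7], [39, -40, 6], [38, -41, 6]] 
dr [[0.0, 0.0, 0.03], [0.0, 0.0, 0.03], [0.0, 0.0, 0.03], [0.0, 0.0, 0.03], [0.0, 0.0, 0.03], [0.0, 0.0, 0.03], [0.0, 0.0, 0.03], [0.0, 0.0, 0.03]]
linear [[0, 0, 45], [0, 0, 45]] 
dr [[0.0, 0.0, 0.001], [0.0, 0.0, 0.001]]
end [ 0.4199 -0.1683  0.1103] maxstep 57.706152185014034
```

drive_tool(linear=[[46,-33,6],[45,-34,7],[44,-35,6],[43,-37,6],[41,-37,6],[41,-40,7],[39,-40,6],[38,-41,6]], dr=[[0,0,0.03],[0,0,0.03],[0,0,0.03],[0,0,0.03],[0,0,0.03],[0,0,0.03],[0,0,0.03],[0,0,0.03]], grip=0)

```text
t: 2.05
eef_pos: [0.4209, -0.1667, 0.2004]
tool_rot: [0.0, 1.0, 0.001, 0.0]
force: [0.8, 0.0, 0.6]
grip_width: 0.0853
```

drive_tool(linear=[[0,0,40],[0,0,50],[0,0,0]], dr=[[0,0,0],[0,0,0],[0,0,0]])

```text
t: 2.42
eef_pos: [0.4178, -0.1671, 0.1071]
tool_rot: [-0.002, 1.0, 0.002, -0.004]
force: [0.5, -0.3, 0.1]
grip_width: 0.0856
```

```bash
python3 - <<'E'
from h import *
p,r=pose();print(p,r.as_euler('zyx'))
c=imaging.get_calibration("wrist")
im=imaging.snapshot("wrist"); cv2.imwrite("pics/w1.png",im[:,:,::-1])
ds=imaging.silhouettes("tin_a","wrist")
for d in ds:
    ys,xs=np.nonzero(d["mask"]);print(d["score"],d["bbox"],ray("wrist",[xs.mean(),ys.mean()],.024,c)[0])
E
```

```text
[ 0.41778929 -0.16711352  0.10706962] [-3.08628265e-03 -7.10951227e-03 -3.13811360e+00]
0.73 [192.3, 4.1, 104.6, 114.9] [ 0.5243191  -0.12919596  0.024     ]
0.71 [271.0, 206.6, 92.4, 95.9] [ 0.42420816 -0.16687864  0.024     ]
```

View pics/w1.png

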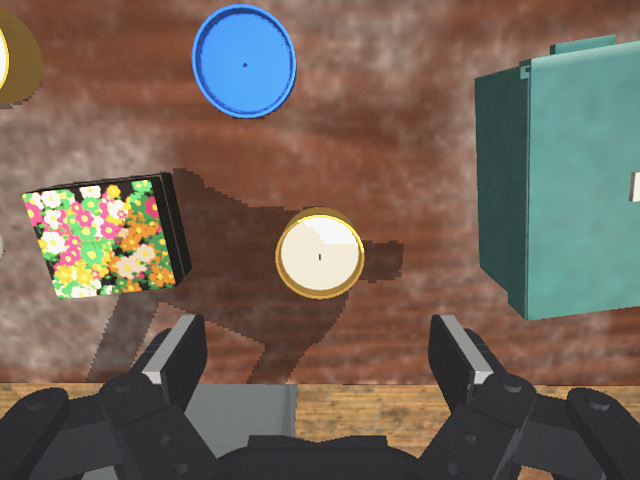

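The wrist picture shows the cream tin at (320,255), centred between the jaws, with the blue look-alike clear of it at (245,60). I'll descend.

drive_tool(linear=[[4,0,40],[0,0,39],[0,0,0]], dr=[[0,0,0],[0,0,0],[0,0,0]])

```text
t: 2.9
eef_pos: [0.4234, -0.1683, 0.0313]
tool_rot: [-0.0, 1.0, 0.001, -0.001]
force: [-0.7, -0.2, -0.2]
grip_width: 0.0854
```

drive_tool(linear=[[0,0,0],[0,0,0],[0,0,0],[0,0,0],[0,0,0]], dr=[[0,0,0],[0,0,0],[0,0,0],[0,0,0],[0,0,0]], grip=1)

```text
t: 3.52
eef_pos: [0.4255, -0.1692, 0.0342]
tool_rot: [0.001, 1.0, 0.001, 0.002]
force: [-2.1, -0.4, 9.3]
grip_width: 0.0465
```

```bash
python3 - <<'E'
from h import *
p,r=pose();print(p,r.as_euler('zyx'))
im=imaging.snapshot("wrist"); cv2.imwrite("pics/w2.png",im[:,:,::-1])
im=imaging.snapshot("side"); cv2.imwrite("pics/s2.png",cv2.resize(im[160:320,270:470],None,fx=4,fy=3.75)[:,:,::-1])
E
```

```text
[ 0.42546086 -0.16920954  0.03424967] [-2.76536702e-03  4.20951326e-03  3.13918065e+00]
```

View pics/w2.png

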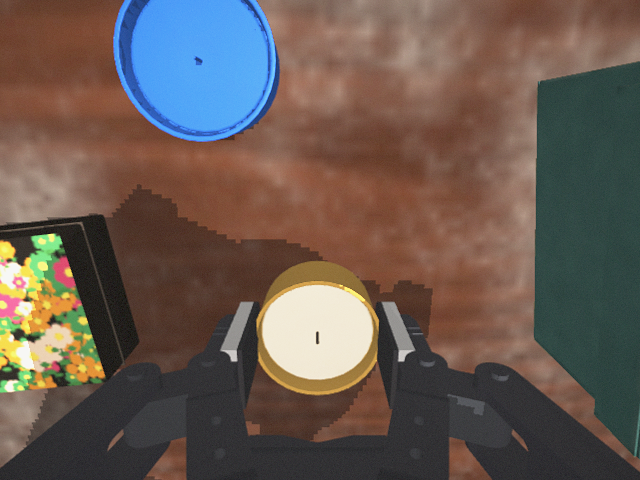

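View pics/s2.png

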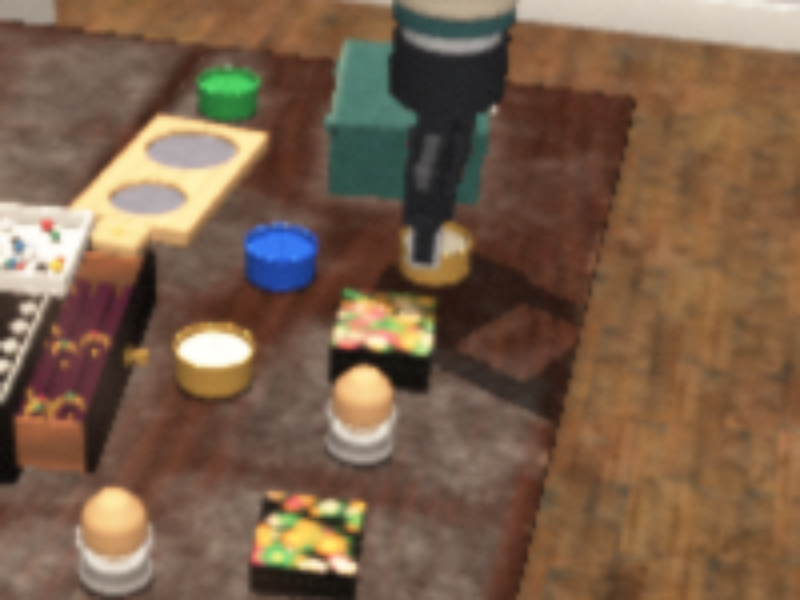

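drive_tool(linear=[[0,0,0],[0,0,-20],[0,0,-40],[0,0,-40],[0,0,0]], dr=[[0,0,0],[0,0,0],[0,0,0],[0,0,0],[0,0,0]])

```text
t: 4.25
eef_pos: [0.4258, -0.1693, 0.1359]
tool_rot: [0.002, 1.0, 0.001, 0.004]
force: [-0.5, -0.0, -0.3]
grip_width: 0.0467
```

```bash
python3 - <<'E'
from h import *
p,r=pose();print(p,r.as_euler('zyx'))
im=imaging.snapshot("wrist"); cv2.imwrite("pics/w3.png",im[:,:,::-1])
im=imaging.snapshot("side"); cv2.imwrite("pics/s3.png",cv2.resize(im[130:290,300:500],None,fx=4,fy=3.75)[:,:,::-1])
E
```

```text
[ 0.4258163  -0.16926762  0.13591945] [-2.80204719e-03  7.87041974e-03  3.13761345e+00]
```

View pics/w3.png

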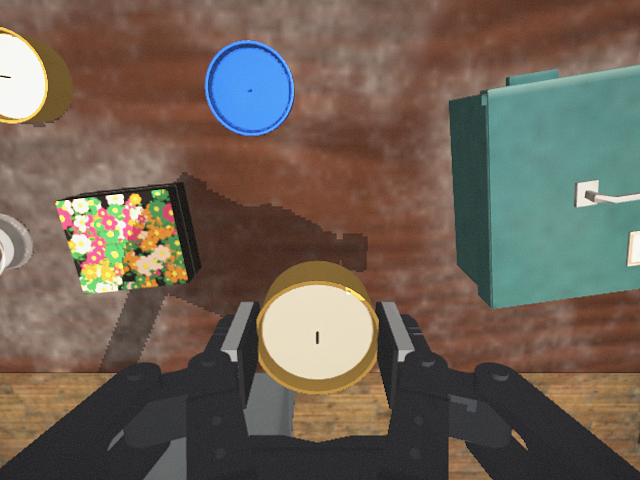

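View pics/s3.png

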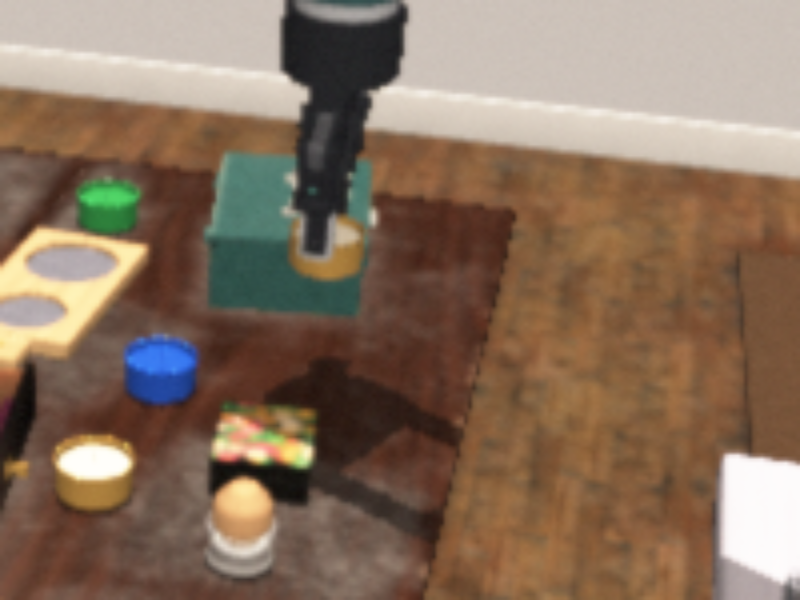

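```bash
cat >> h.py <<'E'
def held(uv,dz):
    p,r=pose(); c=imaging.get_calibration("wrist")
    w=ray("wrist",uv,p[2]-dz,c)[0]; return r.inv().apply(w-p)
E
python3 - <<'E'
from h import *
print(held([318,337],.006), held([318,337],.0), proj("wrist",[pose()[0]]))
plan([(.50,-.20,.20,0,3),(.623,-.274,.17,0,4),(.623,-.274,.06,0,3)])
E
```

```text
[-0.00115079 -0.00102319  0.00599808] [ 2.46014530e-03 -1.03627398e-03  2.09322997e-06] [[320.7836407  342.83370652]]
linear [[25, 11, -23], [26, 10, -22], [25, 11, -23], [31, 18, 8], [31, 19, 7], [30, 18, 8], [31, 19, 7], [0, 0, 37]] 
dr [[0.0, 0.0, 0.001], [0.0, 0.0, 0.001], [0.0, 0.0, 0.001], [0.0, 0.0, 0.0], [0.0, 0.0, 0.0], [0.0, 0.0, 0.0], [0.0, 0.0, 0.0], [0.0, 0.0, 0.0]]
linear [[0, 0, 36], [0, 0, 37]] 
dr [[0.0, 0.0, 0.0], [0.0, 0.0, 0.0]]
end [ 0.6231 -0.2743  0.06  ] maxstep 37.027017163147235
```

drive_tool(linear=[[25,11,-23],[26,10,-22],[25,11,-23],[31,18,8],[31,19,7],[30,18,8],[31,19,7],[4,0,30]], dr=[[0,0,0],[0,0,0],[0,0,0],[0,0,0],[0,0,0],[0,0,0],[0,0,0],[0,0,0]])

```text
t: 5.35
eef_pos: [0.6285, -0.2749, 0.138]
tool_rot: [0.0, 1.0, 0.001, 0.0]
force: [0.3, 0.0, -1.1]
grip_width: 0.047
```

drive_tool(linear=[[0,0,0],[0,0,0]], dr=[[0,0,0],[0,0,0]])

```text
t: 5.6
eef_pos: [0.6269, -0.2736, 0.1396]
tool_rot: [-0.0, 1.0, 0.001, -0.0]
force: [-0.8, 0.4, 0.5]
grip_width: 0.0465
```

```bash
cat >> h.py <<'E'
def looks(tag,names=()):
    p,r=pose();print(p,r.as_euler('zyx').round(4)); c=imaging.get_calibration("wrist")
    im=imaging.snapshot("wrist"); cv2.imwrite(f"pics/w{tag}.png",im[:,:,::-1])
    for n,z in names:
        for d in imaging.silhouettes(n,"wrist"):
            ys,xs=np.nonzero(d["mask"]);print(n,d["score"],d["bbox"],ray("wrist",[xs.mean(),ys.mean()],z,c)[0].round(4))
    return im,c
E
python3 - <<'E'
from h import *
im,c=looks("4",[("board_a",.014)])
E
```

```text
[ 0.62689679 -0.27359358  0.13957516] [-2.8000e-03 -5.0000e-04 -3.1415e+00]
```

View pics/w4.png

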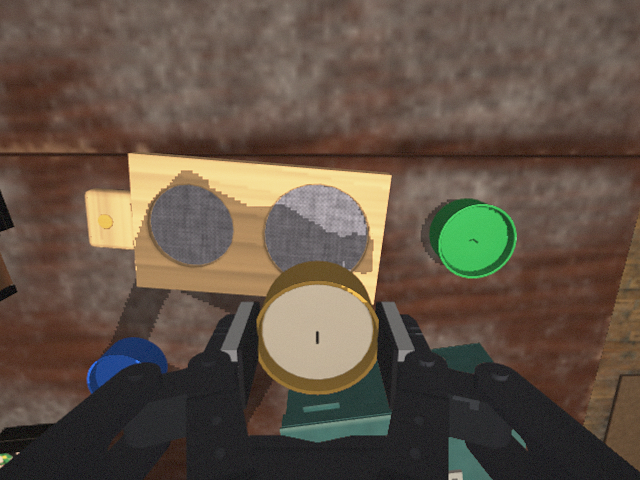

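```bash
python3 - <<'E'
from h import *
print(ray("wrist",[(316.5,236),(191,225)],.012).round(4))
E
```

```text
[[ 0.6314 -0.2721  0.012 ]
 [ 0.639  -0.1864  0.012 ]]
```

drive_tool(linear=[[3,0,40],[0,0,36],[0,0,12],[0,0,6],[0,0,0]], dr=[[0,0,0],[0,0,0],[0,0,0],[0,0,0],[0,0,0]])

```text
t: 6.32
eef_pos: [0.6308, -0.2741, 0.0469]
tool_rot: [0.001, 1.0, 0.001, 0.001]
force: [-0.7, 0.4, -0.5]
grip_width: 0.0467
```

```bash
python3 - <<'E'
from h import *
im,c=looks("5")
im=imaging.snapshot("side"); cv2.imwrite("pics/s5.png",cv2.resize(im[140:260,260:410],None,fx=5,fy=5)[:,:,::-1])
E
```

```text
[ 0.63079107 -0.27405282  0.04693289] [-2.8000e-03  2.0000e-03  3.1405e+00]
```

View pics/s5.png

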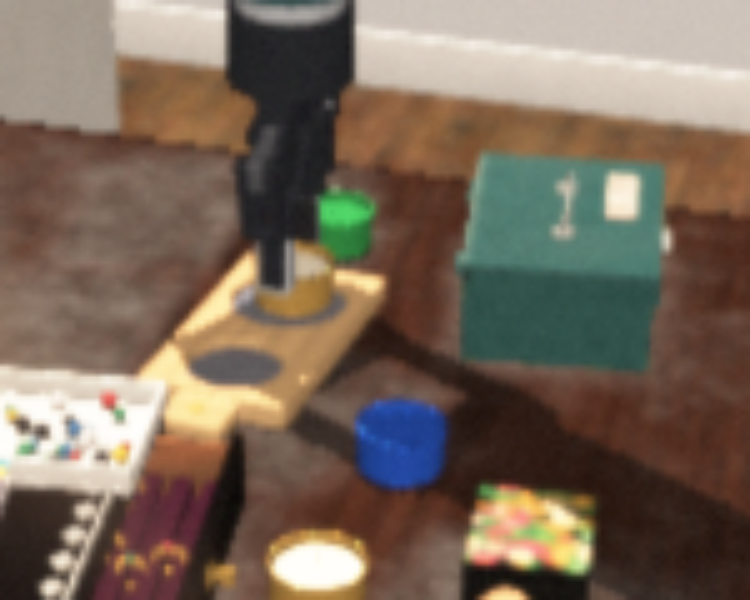

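View pics/w5.png

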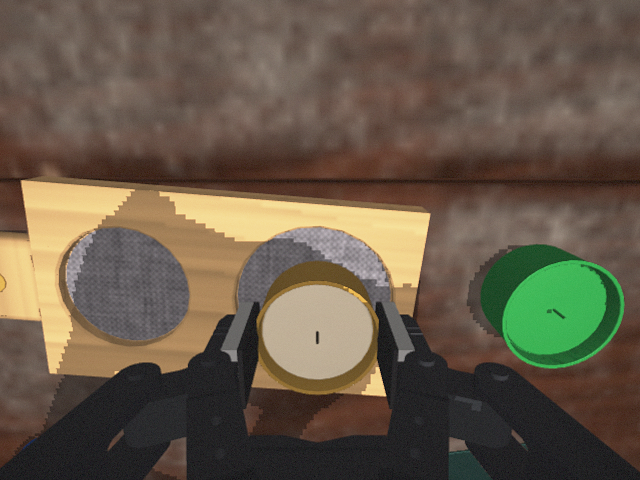

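drive_tool(linear=[[0,0,3],[0,0,1],[0,0,0],[0,0,0]], dr=[[0,0,0],[0,0,0],[0,0,0],[0,0,0]])

```text
t: 6.92
eef_pos: [0.6305, -0.2739, 0.0424]
tool_rot: [0.0, 1.0, 0.001, 0.0]
force: [-2.8, 0.7, 6.5]
grip_width: 0.0465
```

Contact with the floor, so I'll release.

drive_tool(linear=[[0,0,0],[0,0,0],[0,0,0],[0,0,0],[0,0,-20],[0,0,-60],[0,0,-50]], dr=[[0,0,0],[0,0,0],[0,0,0],[0,0,0],[0,0,0],[0,0,0],[0,0,0]], grip=0)

```text
t: 7.8
eef_pos: [0.6304, -0.2738, 0.1755]
tool_rot: [0.001, 1.0, 0.001, 0.001]
force: [1.3, 0.4, 0.4]
grip_width: 0.0854
```

```bash
python3 - <<'E'
from h import *
im,c=looks("6",[("tin_a",.034)])
plan([(.527,.005,.17,0,6),(.527,.005,.10,0,2)])
E
```

```text
[ 0.63040086 -0.27384686  0.17548753] [-2.8000e-03  2.6000e-03  3.1402e+00]
tin_a 0.84 [4.1, 311.0, 24.8, 59.4] [ 0.5447 -0.0306  0.034 ]
tin_a 0.79 [280.5, 204.9, 72.5, 69.1] [ 0.6295 -0.2727  0.034 ]
tin_a 0.79 [416.9, 194.0, 73.6, 67.9] [ 0.6367 -0.3702  0.034 ]
tin_a 0.57 [113.0, 316.4, 60.4, 57.6] [ 0.5426 -0.1296  0.034 ]
linear [[-18, -47, 1], [-17, -46, 2], [-18, -47, 2], [-17, -47, 1], [-17, -47, 2], [-18, -46, 2], [0, 0, 35], [0, 0, 35]] 
dr [[0.001, -0.002, 0.0], [0.001, -0.002, 0.0], [0.001, -0.002, 0.0], [0.001, -0.002, 0.0], [0.001, -0.002, 0.0], [0.001, -0.002, 0.0], [0.001, -0.001, 0.001], [0.001, -0.001, 0.001]]
end [0.5271 0.0047 0.0999] maxstep 50.368641037852115
```

View pics/w6.png

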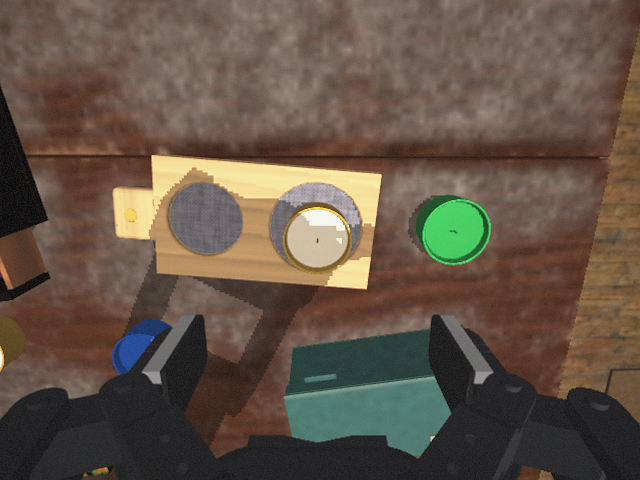

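```bash
python3 - <<'E'
from h import *
print(ray("wrist",[(316,228),(205,218.5)],.012).round(4),ray("wrist",[(318,239)],.034).round(4))
# project circle to overlay
im=cv2.imread("pics/w6.png")
for c0,rad,z,col in [((.6314,-.2721),.036,.014,(0,0,255)),((.630,-.273),.025,.036,(255,0,0)),((.639,-.1864),.029,.014,(0,0,255))]:
    a=np.linspace(0,6.28,60);pp=proj("wrist",np.c_[c0[0]+rad*np.cos(a),c0[1]+rad*np.sin(a),np.full(60,z)])
    cv2.polylines(im,[pp.round().astype(int)],True,col,1)
cv2.imwrite("pics/ov6.png",cv2.resize(im[140:300,100:400],None,fx=2.5,fy=2.5))
E
```

```text
[[ 0.6335 -0.2738  0.012 ]
 [ 0.6411 -0.1864  0.012 ]] [[ 0.6306 -0.2752  0.034 ]]
```

View pics/ov6.png

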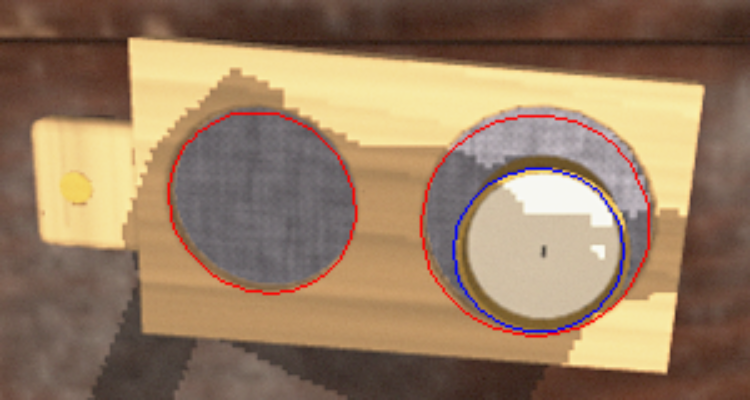

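The tin stands in the right wide recess, about 3–4 mm off centre. Next is the second cream tin.

drive_tool(linear=[[-17,-47,1],[-17,-46,2],[-18,-47,2],[-17,-47,1],[-16,-47,2],[-17,-46,2],[0,0,35],[0,0,35]], dr=[[0,0,0],[0,0,0],[0,0,0],[0,0,0],[0,0,0],[0,0,0],[0,0,0],[0,0,0]])

```text
t: 8.9
eef_pos: [0.5279, 0.0067, 0.0922]
tool_rot: [0.0, 1.0, 0.002, 0.002]
force: [1.1, 0.4, -0.3]
grip_width: 0.0855
```

drive_tool(linear=[[0,0,0],[0,0,0]], dr=[[0,0,0],[0,0,0]])

```text
t: 9.15
eef_pos: [0.5283, 0.0059, 0.0934]
tool_rot: [0.0, 1.0, 0.001, 0.001]
force: [1.0, 0.2, -0.2]
grip_width: 0.0855
```

```bash
python3 - <<'E'
from h import *
im,c=looks("7",[("tin_a",.026),("cup_a",.03)])
E
```

```text
[0.52832136 0.00585341 0.09335772] [-2.6000e-03  2.7000e-03  3.1414e+00]
tin_a 0.88 [274.8, 217.4, 88.7, 98.0] [0.5317 0.008  0.026 ]
tin_a 0.72 [507.6, 230.7, 113.1, 98.7] [ 0.5266 -0.1252  0.026 ]
cup_a 0.72 [209.3, 379.1, 73.1, 80.3] [0.4401 0.05   0.03  ]
cup_a 0.67 [1.1, 237.6, 20.4, 58.6] [0.5333 0.1694 0.03  ]
```

View pics/w7.png

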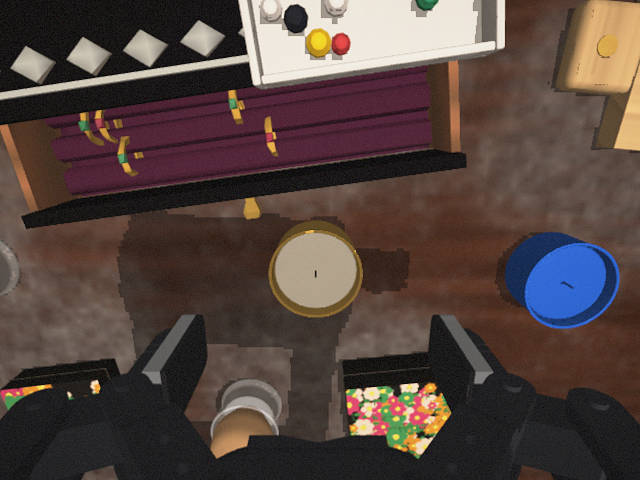

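drive_tool(linear=[[2,-1,32],[0,0,31],[0,0,0]], dr=[[0,0,0],[0,0,0],[0,0,0]])

```text
t: 9.68
eef_pos: [0.5282, 0.007, 0.0269]
tool_rot: [-0.0, 1.0, 0.001, -0.002]
force: [0.1, -0.1, 0.2]
grip_width: 0.0848
```

drive_tool(linear=[[0,0,0],[0,0,0],[0,0,0],[0,0,0],[0,0,0]], dr=[[0,0,0],[0,0,0],[0,0,0],[0,0,0],[0,0,0]], grip=1)

```text
t: 10.3
eef_pos: [0.5308, 0.0069, 0.0308]
tool_rot: [0.0, 1.0, 0.001, 0.002]
force: [-1.2, 0.0, 6.6]
grip_width: 0.047
```

drive_tool(linear=[[0,0,-20],[0,0,-50],[0,0,-50],[0,0,-20],[0,0,0]], dr=[[0,0,0],[0,0,0],[0,0,0],[0,0,0],[0,0,0]])

```text
t: 10.92
eef_pos: [0.5304, 0.007, 0.1709]
tool_rot: [0.0, 1.0, 0.001, 0.003]
force: [0.2, -0.3, -1.4]
grip_width: 0.0469
```

```bash
python3 - <<'E'
from h import *
im,c=looks("8")
plan([(.508,.436,.17,0,9),(.508,.436,.14,0,1)])
E
```

```text
[0.53036951 0.00696238 0.17091065] [-2.8000e-03  5.1000e-03  3.1412e+00]
linear [[-2, -48, 0], [-3, -47, 0], [-2, -48, 0], [-2, -48, -1], [-2, -47, 0], [-3, -48, 0], [-2, -48, 0], [-2, -47, 0]] 
dr [[0.0, 0.0, 0.0], [0.0, 0.0, 0.0], [0.0, 0.0, 0.0], [0.0, 0.0, 0.0], [0.0, 0.0, 0.0], [0.0, 0.0, 0.0], [0.0, 0.0, 0.0], [0.0, 0.0, 0.0]]
linear [[-2, -48, 0], [0, 0, 30]] 
dr [[0.0, 0.0, 0.0], [0.0, -0.002, 0.003]]
end [0.5084 0.4359 0.1397] maxstep 48.093658625644196
```

View pics/w8.png

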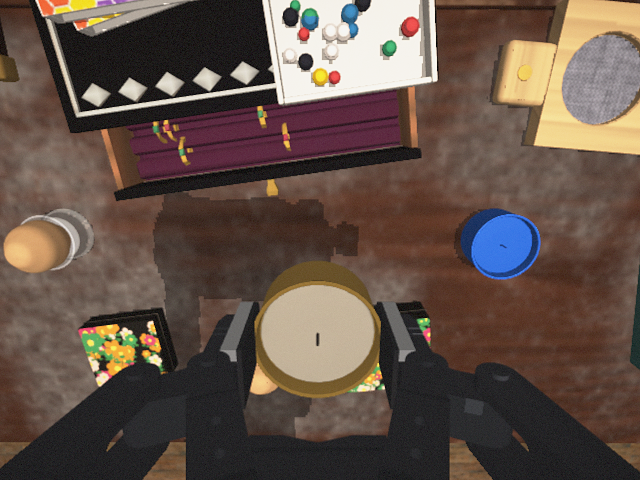

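```bash
python3 - <<'E'
from h import *
plan([(.508,.436,.17,1.571,10)])
E
```

```text
linear [[-2, -43, 0], [5, -43, 0], [11, -41, 0], [18, -39, -1], [23, -36, 0], [29, -32, 0], [34, -27, 0], [37, -21, 0]] 
dr [[0.0, 0.0, -0.157], [0.0, 0.0, -0.157], [0.0, 0.0, -0.157], [0.0, 0.0, -0.157], [0.0, 0.0, -0.157], [0.0, 0.0, -0.157], [0.0, 0.0, -0.157], [0.0, 0.0, -0.157]]
linear [[40, -15, 0], [42, -9, 0]] 
dr [[0.0, 0.0, -0.157], [0.0, 0.0, -0.157]]
end [0.5082 0.4357 0.1697] maxstep 43.41658669218482
```

drive_tool(linear=[[-2,-43,0],[5,-43,0],[11,-41,0],[18,-39,-1],[23,-36,0],[29,-32,0],[34,-27,0],[37,-21,0]], dr=[[0,0,-0.157],[0,0,-0.157],[0,0,-0.157],[0,0,-0.157],[0,0,-0.157],[0,0,-0.157],[0,0,-0.157],[0,0,-0.157]])

```text
t: 11.98
eef_pos: [0.5116, 0.3512, 0.167]
tool_rot: [-0.0, 0.807, 0.591, -0.002]
force: [0.8, 0.5, -0.9]
grip_width: 0.0468
```

drive_tool(linear=[[40,-15,0],[42,-9,0],[0,0,20],[0,0,0],[0,0,0]], dr=[[0,0,-0.157],[0,0,-0.157],[0,0,0],[0,0,0],[0,0,0]])

```text
t: 12.6
eef_pos: [0.5082, 0.4346, 0.1487]
tool_rot: [0.0, 0.707, 0.707, -0.001]
force: [-0.0, -0.3, -0.2]
grip_width: 0.047
```

```bash
python3 - <<'E'
from h import *
im,c=looks("9",[("board_a",.014)])
E
```

```text
[0.50819784 0.43455897 0.14868854] [-1.5708e+00 -1.0000e-03  3.1405e+00]
board_a 0.63 [243.5, 155.9, 154.9, 257.9] [0.506  0.4376 0.014 ]
```

View pics/w9.png

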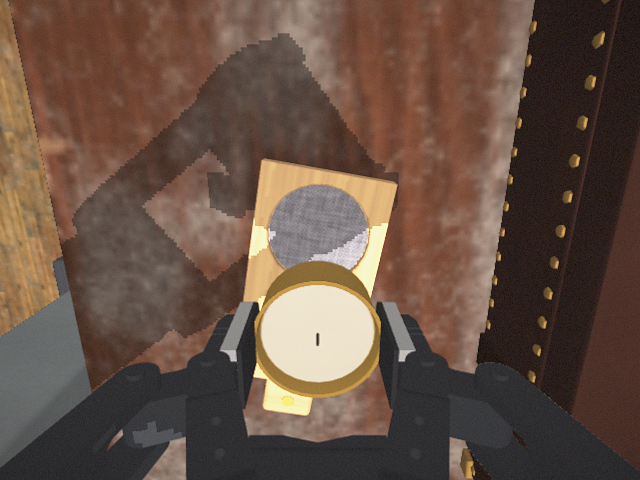

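```bash
python3 - <<'E'
from h import *
c0=ray("wrist",[(319,233)],.013)[0];print(c0)
im=cv2.imread("pics/w9.png")
for x,y,col in [(c0[0],c0[1],(0,0,255)),(.5085,.4357,(0,255,0))]:
    a=np.linspace(0,6.28,60);pp=proj("wrist",np.c_[x+.036*np.cos(a),y+.036*np.sin(a),np.full(60,.014)])
    cv2.polylines(im,[pp.round().astype(int)],True,col,1)
cv2.imwrite("pics/ov9.png",cv2.resize(im[150:290,220:420],None,fx=3,fy=3))
E
```

```text
[0.51057944 0.43937156 0.013     ]
```

View pics/ov9.png

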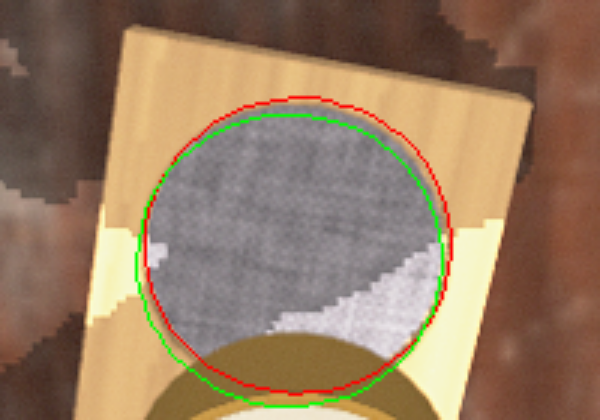

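drive_tool(linear=[[3,1,45],[0,0,40],[0,0,15],[0,0,6],[0,0,0],[0,0,0]], dr=[[0,0,0],[0,0,0],[0,0,0],[0,0,0],[0,0,0],[0,0,0]])

```text
t: 13.45
eef_pos: [0.5098, 0.4393, 0.0453]
tool_rot: [0.0, 0.706, 0.708, 0.002]
force: [0.0, 0.5, -0.3]
grip_width: 0.047
```

drive_tool(linear=[[0,0,3],[0,0,2],[0,0,0],[0,0,0]], dr=[[0,0,0],[0,0,0],[0,0,0],[0,0,0]])

```text
t: 13.95
eef_pos: [0.5092, 0.4388, 0.0388]
tool_rot: [0.0, 0.706, 0.708, 0.0]
force: [-1.5, -2.0, 4.2]
grip_width: 0.0471
```

drive_tool(linear=[[0,0,0],[0,0,0],[0,0,0],[0,0,0],[0,0,-20],[0,0,-60],[0,0,-50],[0,0,0]], dr=[[0,0,0],[0,0,0],[0,0,0],[0,0,0],[0,0,0],[0,0,0],[0,0,0],[0,0,0]], grip=0)

```text
t: 14.95
eef_pos: [0.5108, 0.4402, 0.1768]
tool_rot: [0.001, 0.706, 0.708, 0.006]
force: [1.2, 0.6, 0.3]
grip_width: 0.085
```

```bash
python3 - <<'E'
from h import *
im,c=looks("10",[("tin_a",.034)])
plan([(.522,.202,.17,1.571,5),(.522,.202,.12,1.571,1)])
E
```

```text
[0.51084407 0.44024518 0.1768011 ] [-1.5729  0.0102 -3.1339]
tin_a 0.96 [283.9, 201.4, 63.9, 71.1] [0.5099 0.44   0.034 ]
linear [[-47, 2, 0], [-48, 3, 0], [-47, 2, 0], [-48, 3, 0], [-47, 2, 0], [0, 0, 50]] 
dr [[0.0, 0.0, 0.0], [0.0, 0.0, 0.0], [0.0, 0.0, 0.0], [0.0, 0.0, 0.0], [0.0, 0.0, 0.0], [0.002, -0.001, 0.002]]
end [0.5218 0.202  0.1196] maxstep 50.0
```

View pics/w10.png

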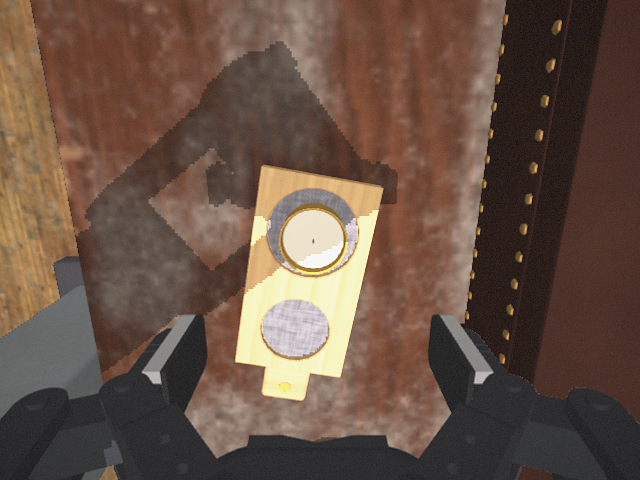

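The tin sits in the left wide recess, with tin (313,239) and recess (312,231) nearly concentric. Next are the cups.

```bash
python3 - <<'E'
from h import *
print(ray("wrist",[(312,231.5),(295,329)],.013).round(4))
E
```

```text
[[0.5062 0.439  0.013 ]
 [0.492  0.3553 0.013 ]]
```

drive_tool(linear=[[-47,2,0],[-48,3,0],[-47,2,0],[-48,3,0],[-47,2,0],[0,0,40],[0,0,0]], dr=[[0,0,0],[0,0,0],[0,0,0],[0,0,0],[0,0,0],[0,0,0],[0,0,0]])

```text
t: 15.92
eef_pos: [0.5191, 0.2006, 0.1241]
tool_rot: [-0.002, 0.707, 0.708, -0.004]
force: [-0.1, 0.7, 1.0]
grip_width: 0.0856
```

```bash
python3 - <<'E'
from h import *
im,c=looks("11",[("cup_a",.03)])
E
```

```text
[0.5191023  0.20061551 0.12410625] [-1.5719 -0.0086  3.139 ]
cup_a 0.91 [184.8, 404.1, 37.7, 52.6] [0.4412 0.0773 0.03  ]
cup_a 0.61 [293.9, 207.2, 70.3, 83.4] [0.5254 0.2081 0.03  ]
```

View pics/w11.png

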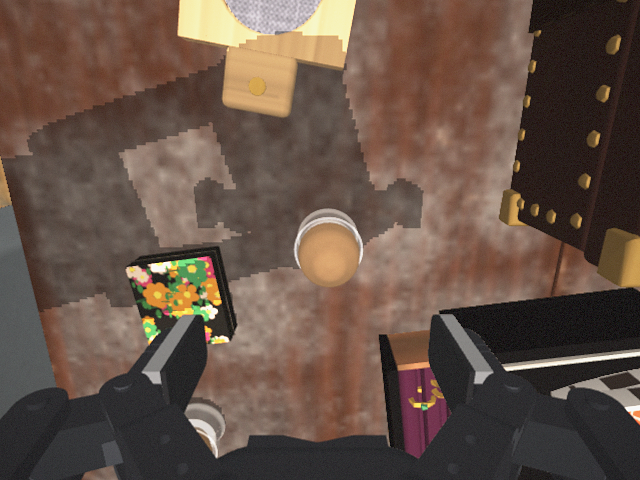

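```bash
python3 - <<'E'
from h import *
print(ray("wrist",[(328,243)],.028),ray("wrist",[(328,253)],.042))
E
```

```text
[[0.52820295 0.21040858 0.028     ]] [[0.52785863 0.20869263 0.042     ]]
```

drive_tool(linear=[[3,4,20],[0,0,0],[0,0,0]], dr=[[0,0,0],[0,0,0],[0,0,0]], grip=0.2)

```text
t: 16.4
eef_pos: [0.5255, 0.2051, 0.1083]
tool_rot: [0.0, 0.706, 0.708, -0.0]
force: [0.5, -0.6, -0.1]
grip_width: 0.0684
```

```bash
python3 - <<'E'
from h import *
im,c=looks("12",[("cup_a",.03)])
for x,y,col in [(.528,.2104,(0,0,255)),(.5215,.202,(0,255,0)),(.525,.206,(255,0,0))]:
    a=np.linspace(0,6.28,60)
    for z in (.028,.001):
        pp=proj("wrist",np.c_[x+.021*np.cos(a),y+.021*np.sin(a),np.full(60,z)],c)
        im=im.copy();cv2.polylines(im,[pp.round().astype(int)],True,col[::-1],1)
cv2.imwrite("pics/ov12.png",cv2.resize(im[170:330,220:440],None,fx=3,fy=3)[:,:,::-1])
E
```

```text
[0.52547905 0.2050647  0.10830415] [-1.5732e+00 -1.0000e-04  3.1415e+00]
cup_a 0.93 [282.7, 221.0, 70.8, 84.6] [0.5254 0.2081 0.03  ]
cup_a 0.92 [139.6, 452.3, 21.2, 27.7] [0.4125 0.0595 0.03  ]
```

View pics/ov12.png

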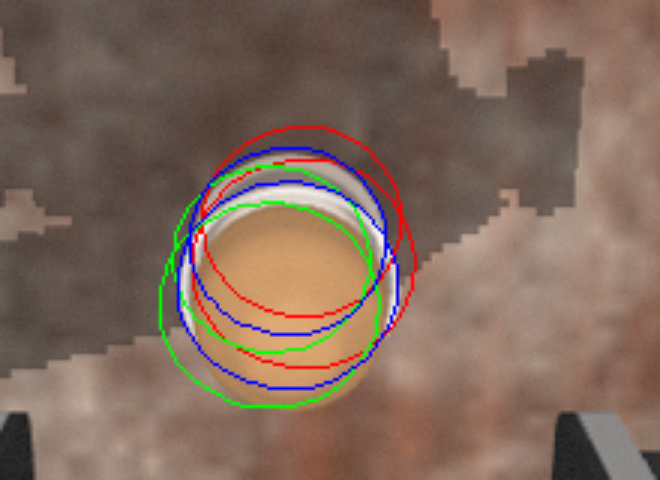

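drive_tool(linear=[[1,0,40],[0,0,37],[0,0,0]], dr=[[0,0,0],[0,0,0],[0,0,0]])

```text
t: 16.88
eef_pos: [0.5236, 0.2052, 0.0288]
tool_rot: [-0.001, 0.706, 0.708, -0.003]
force: [-0.4, -0.4, 0.5]
grip_width: 0.0684
```

drive_tool(linear=[[0,0,0],[0,0,0],[0,0,0],[0,0,0],[0,0,0]], dr=[[0,0,0],[0,0,0],[0,0,0],[0,0,0],[0,0,0]], grip=1)

```text
t: 17.5
eef_pos: [0.527, 0.2063, 0.0342]
tool_rot: [0.001, 0.706, 0.708, 0.002]
force: [-0.3, -0.8, 7.3]
grip_width: 0.0383
```

drive_tool(linear=[[0,0,-20],[0,0,-50],[0,0,-50],[0,0,0],[0,0,0]], dr=[[0,0,0],[0,0,0],[0,0,0],[0,0,0],[0,0,0]])

```text
t: 18.12
eef_pos: [0.5253, 0.2057, 0.1513]
tool_rot: [0.0, 0.706, 0.708, 0.0]
force: [-0.4, -0.3, -2.5]
grip_width: 0.0386
```

```bash
python3 - <<'E'
from h import *
im,c=looks("13")
im=imaging.snapshot("side"); cv2.imwrite("pics/s13.png",cv2.resize(im[170:330,230:430],None,fx=3.5,fy=3.5)[:,:,::-1])
plan([(.492,.354,.15,1.571,4)])
E
```

```text
[0.52529628 0.20573586 0.15126178] [-1.5728e+00  2.0000e-04  3.1416e+00]
linear [[37, -8, 0], [37, -8, 0], [37, -8, 0], [38, -8, 0]] 
dr [[-0.001, 0.0, 0.0], [-0.001, 0.0, 0.0], [-0.001, 0.0, 0.0], [-0.001, 0.0, 0.0]]
end [0.4924 0.3545 0.1497] maxstep 38.8329756778952
```

View pics/w13.png

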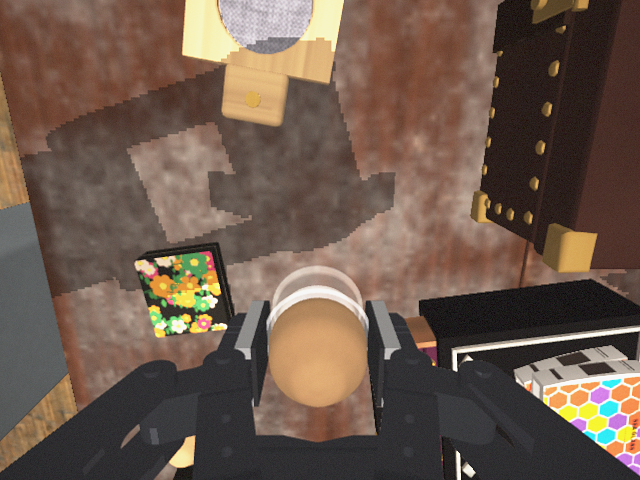

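View pics/s13.png

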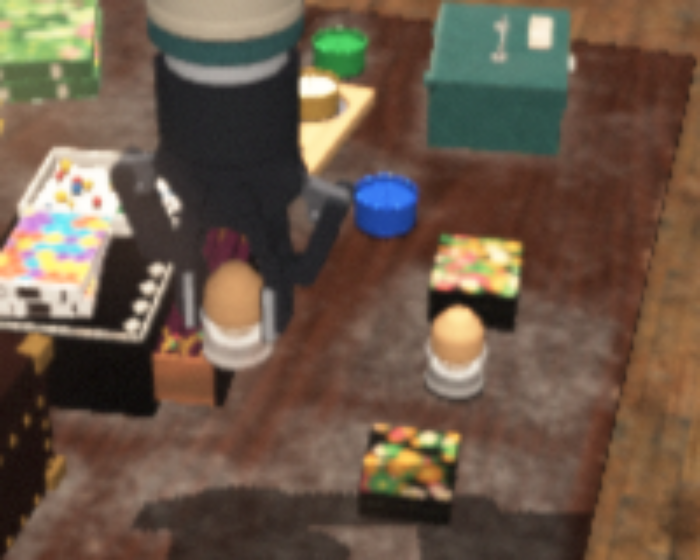

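drive_tool(linear=[[37,-8,0],[37,-8,0],[37,-8,0],[37,-8,0],[0,0,0],[0,0,0]], dr=[[0,0,0],[0,0,0],[0,0,0],[0,0,0],[0,0,0],[0,0,0]])

```text
t: 18.98
eef_pos: [0.4929, 0.3531, 0.15]
tool_rot: [-0.0, 0.706, 0.708, -0.001]
force: [0.9, -0.1, -0.7]
grip_width: 0.0384
```

```bash
python3 - <<'E'
from h import *
im,c=looks("14")
im=im.copy()
for x,y,r_,z,col in [(.492,.354,.029,.014,(255,0,0)),(.493,.352,.029,.014,(0,255,0)),(.508,.4375,.036,.014,(255,0,255)),(.509,.4385,.025,.036,(0,0,255))]:
    a=np.linspace(0,6.28,60)
    pp=proj("wrist",np.c_[x+r_*np.cos(a),y+r_*np.sin(a),np.full(60,z)],c)
    cv2.polylines(im,[pp.round().astype(int)],True,col,1)
cv2.imwrite("pics/ov14.png",cv2.resize(im[40:420,200:460],None,fx=2,fy=1.57)[:,:,::-1])
E
```

```text
[0.49290475 0.35308373 0.15004306] [-1.5728e+00 -1.7000e-03  3.1400e+00]
```

View pics/ov14.png

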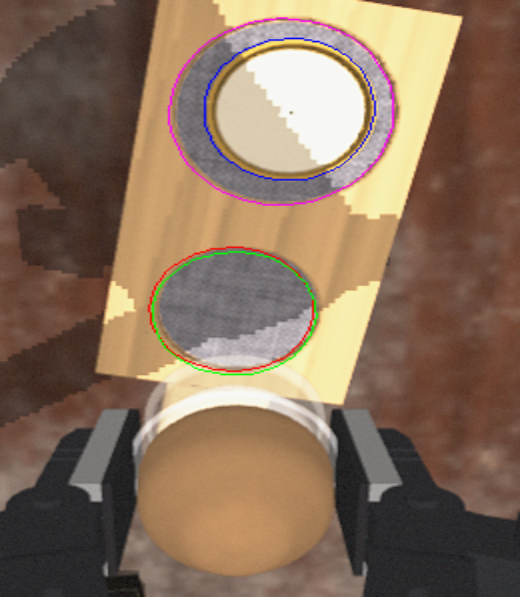

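drive_tool(linear=[[0,0,45],[0,0,40],[0,0,15],[0,0,4],[0,0,0],[0,0,0]], dr=[[0,0,0],[0,0,0],[0,0,0],[0,0,0],[0,0,0],[0,0,0]])

```text
t: 19.77
eef_pos: [0.494, 0.3542, 0.0491]
tool_rot: [0.0, 0.706, 0.708, 0.001]
force: [-0.9, 0.4, -0.6]
grip_width: 0.0386
```

drive_tool(linear=[[0,0,2],[0,0,1],[0,0,0],[0,0,0]], dr=[[0,0,0],[0,0,0],[0,0,0],[0,0,0]])

```text
t: 20.27
eef_pos: [0.4931, 0.3537, 0.0443]
tool_rot: [0.0, 0.706, 0.708, -0.0]
force: [0.7, 0.2, -1.2]
grip_width: 0.0387
```

drive_tool(linear=[[0,0,2],[0,0,1],[0,0,0],[0,0,0]], dr=[[0,0,0],[0,0,0],[0,0,0],[0,0,0]])

```text
t: 20.78
eef_pos: [0.4933, 0.3539, 0.0422]
tool_rot: [0.0, 0.706, 0.708, 0.0]
force: [-2.3, -1.9, 5.9]
grip_width: 0.0382
```

drive_tool(linear=[[0,0,0],[0,0,0],[0,0,0],[0,0,0],[0,0,-20],[0,0,-60],[0,0,-50],[0,0,0]], dr=[[0,0,0],[0,0,0],[0,0,0],[0,0,0],[0,0,0],[0,0,0],[0,0,0],[0,0,0]], grip=0)

```text
t: 21.78
eef_pos: [0.4952, 0.355, 0.1789]
tool_rot: [0.001, 0.706, 0.708, 0.006]
force: [-0.0, 0.1, 0.2]
grip_width: 0.0855
```

```bash
python3 - <<'E'
from h import *
im,c=looks("15")
plan([(.428,.053,.17,1.571,7),(.428,.053,.12,1.571,1)])
E
```

```text
[0.49517583 0.35500362 0.17889121] [-1.5729  0.0102 -3.1353]
linear [[-43, -10, 1], [-43, -9, 0], [-43, -10, 1], [-43, -9, 0], [-43, -10, 1], [-43, -9, 0], [-43, -10, 1], [0, 0, 50]] 
dr [[0.001, 0.0, 0.0], [0.001, 0.0, 0.0], [0.001, 0.0, 0.0], [0.001, 0.0, 0.0], [0.001, 0.0, 0.0], [0.001, 0.0, 0.0], [0.001, 0.0, 0.0], [-0.002, -0.003, 0.002]]
end [0.4277 0.0534 0.1201] maxstep 50.0
```

View pics/w15.png

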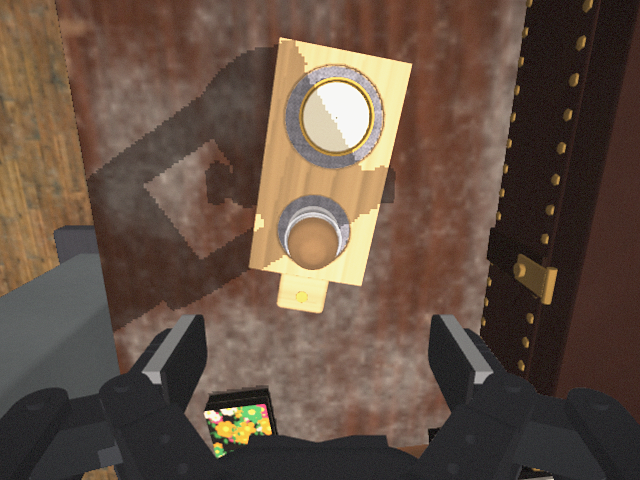

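The egg cup at (313,235) stands upright in the left narrow recess. Now cup 2.

drive_tool(linear=[[-43,-10,1],[-43,-9,0],[-43,-10,1],[-43,-9,0],[-43,-10,1],[-43,-9,0],[-43,-10,1],[0,0,40]], dr=[[0,0,0],[0,0,0],[0,0,0],[0,0,0],[0,0,0],[0,0,0],[0,0,0],[0,0,0]])

```text
t: 22.82
eef_pos: [0.4276, 0.0505, 0.1287]
tool_rot: [0.002, 0.708, 0.707, 0.002]
force: [-0.1, 0.3, 0.1]
grip_width: 0.0854
```

drive_tool(linear=[[0,0,10],[0,0,0],[0,0,0]], dr=[[0,0,0],[0,0,0],[0,0,0]], grip=0.2)

```text
t: 23.2
eef_pos: [0.4274, 0.053, 0.1184]
tool_rot: [0.001, 0.706, 0.708, 0.0]
force: [0.5, -0.5, 0.3]
grip_width: 0.0683
```

```bash
python3 - <<'E'
from h import *
im,c=looks("16",[("cup_a",.03)])
im=im.copy()
for x,y,col in [(.427,.053,(255,0,0)),(.424,.050,(0,255,0))]:
    a=np.linspace(0,6.28,60)
    for z in (.028,.001):
        pp=proj("wrist",np.c_[x+.021*np.cos(a),y+.021*np.sin(a),np.full(60,z)],c)
        cv2.polylines(im,[pp.round().astype(int)],True,col,1)
cv2.imwrite("pics/ov16.png",im[:,:,::-1])
E
```

```text
[0.42736911 0.05300177 0.11839554] [-1.5737e+00  1.5000e-03  3.1416e+00]
cup_a 0.84 [278.9, 221.3, 68.6, 85.4] [0.4256 0.0537 0.03  ]
```

View pics/ov16.png

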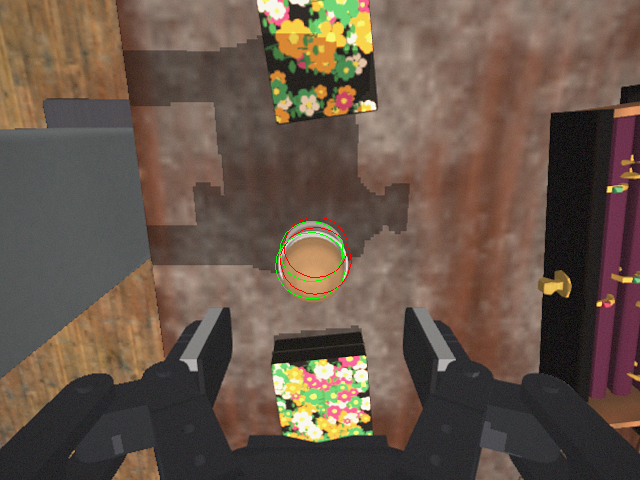

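drive_tool(linear=[[-2,-3,45],[0,0,43],[0,0,0]], dr=[[0,0,0],[0,0,0],[0,0,0]])

```text
t: 23.68
eef_pos: [0.4218, 0.0507, 0.0273]
tool_rot: [-0.002, 0.706, 0.708, -0.002]
force: [0.4, 0.1, 0.5]
grip_width: 0.0684
```

drive_tool(linear=[[0,0,0],[0,0,0],[0,0,0],[0,0,0],[0,0,0]], dr=[[0,0,0],[0,0,0],[0,0,0],[0,0,0],[0,0,0]], grip=1)

```text
t: 24.3
eef_pos: [0.4255, 0.0507, 0.032]
tool_rot: [0.002, 0.706, 0.708, 0.002]
force: [-1.6, -0.6, 5.8]
grip_width: 0.0389
```

drive_tool(linear=[[0,0,-20],[0,0,-50],[0,0,-60],[0,0,-30],[0,0,0]], dr=[[0,0,0],[0,0,0],[0,0,0],[0,0,0],[0,0,0]])

```text
t: 24.92
eef_pos: [0.4253, 0.0507, 0.1933]
tool_rot: [0.003, 0.706, 0.708, 0.003]
force: [-0.5, 1.0, -1.7]
grip_width: 0.0389
```

```bash
python3 - <<'E'
from h import *
im,c=looks("17")
plan([(.45,-.15,.19,1.571,5),(.639,-.187,.19,1.571,5)])
E
```

```text
[0.42527169 0.05065898 0.19333512] [-1.5729  0.0081 -3.1414]
linear [[-40, 5, 0], [-40, 5, 0], [-40, 5, 1], [-41, 5, 0], [-40, 5, 0], [-7, 38, 0], [-8, 38, 0], [-7, 38, 0]] 
dr [[0.001, 0.0, 0.0], [0.001, 0.0, 0.0], [0.001, 0.0, 0.0], [0.001, 0.0, 0.0], [0.001, 0.0, 0.0], [0.0, 0.0, 0.0], [0.0, 0.0, 0.0], [0.0, 0.0, 0.0]]
linear [[-8, 37, 0], [-7, 38, 0]] 
dr [[0.0, 0.0, 0.0], [0.0, 0.0, 0.0]]
end [ 0.6388 -0.1869  0.1896] maxstep 41.30375285612676
```

View pics/w17.png

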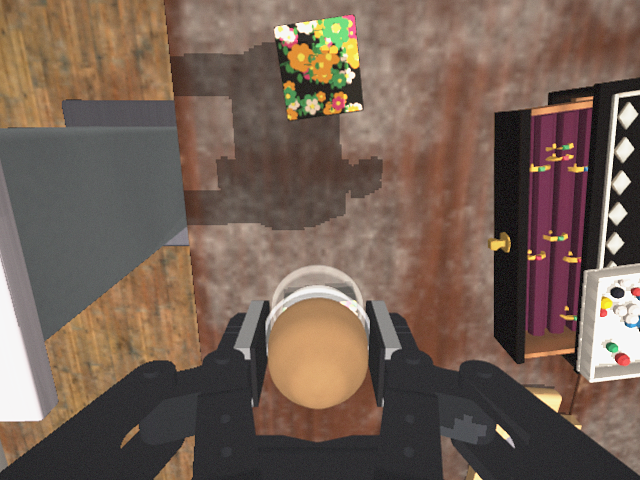

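drive_tool(linear=[[-40,5,0],[-40,5,0],[-40,5,1],[-41,5,0],[-40,5,0],[-7,38,0],[-8,38,0],[-7,38,0]], dr=[[0,0,0],[0,0,0],[0,0,0],[0,0,0],[0,0,0],[0,0,0],[0,0,0],[0,0,0]])

```text
t: 25.98
eef_pos: [0.5637, -0.1724, 0.1862]
tool_rot: [-0.001, 0.707, 0.708, -0.001]
force: [0.6, -0.2, -0.1]
grip_width: 0.0389
```

drive_tool(linear=[[-8,37,0],[-7,38,0],[0,0,40],[0,0,0],[0,0,0]], dr=[[0,0,0],[0,0,0],[0,0,0],[0,0,0],[0,0,0]])

```text
t: 26.6
eef_pos: [0.6379, -0.187, 0.1486]
tool_rot: [-0.0, 0.706, 0.708, -0.0]
force: [-0.2, -0.5, 0.1]
grip_width: 0.039
```

```bash
python3 - <<'E'
from h import *
im,c=looks("18")
im=im.copy()
for x,y,col in [(.639,-.187,(255,0,0)),(.637,-.189,(0,255,0))]:
    a=np.linspace(0,6.28,60)
    pp=proj("wrist",np.c_[x+.029*np.cos(a),y+.029*np.sin(a),np.full(60,.014)],c)
    cv2.polylines(im,[pp.round().astype(int)],True,col,1)
cv2.imwrite("pics/ov18.png",im[:,:,::-1])
E
```

```text
[ 0.63793096 -0.18695544  0.14863887] [-1.5727e+00 -5.0000e-04 -3.1415e+00]
```

View pics/ov18.png

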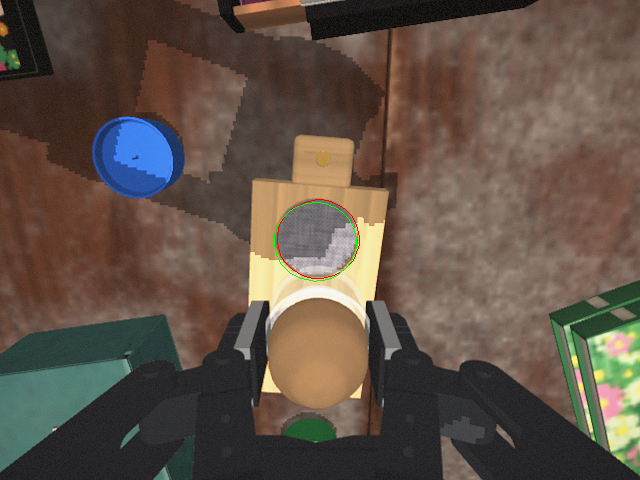

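drive_tool(linear=[[0,0,45],[0,0,40],[0,0,15],[0,0,4],[0,0,0],[0,0,0]], dr=[[0,0,0],[0,0,0],[0,0,0],[0,0,0],[0,0,0],[0,0,0]])

```text
t: 27.4
eef_pos: [0.6392, -0.1873, 0.0464]
tool_rot: [0.002, 0.706, 0.708, 0.001]
force: [0.5, -0.6, -1.1]
grip_width: 0.0389
```

drive_tool(linear=[[0,0,2],[0,0,2],[0,0,0],[0,0,0]], dr=[[0,0,0],[0,0,0],[0,0,0],[0,0,0]])

```text
t: 27.9
eef_pos: [0.6382, -0.187, 0.0403]
tool_rot: [-0.0, 0.706, 0.708, -0.0]
force: [0.1, -0.5, -0.6]
grip_width: 0.039
```

drive_tool(linear=[[0,0,1],[0,0,1],[0,0,0],[0,0,0]], dr=[[0,0,0],[0,0,0],[0,0,0],[0,0,0]])

```text
t: 28.4
eef_pos: [0.6386, -0.1871, 0.0401]
tool_rot: [0.001, 0.706, 0.708, 0.0]
force: [-5.2, 2.1, 8.7]
grip_width: 0.0388
```

drive_tool(linear=[[0,0,0],[0,0,0],[0,0,0],[0,0,0],[0,0,-20],[0,0,-60],[0,0,-60],[0,0,0]], dr=[[0,0,0],[0,0,0],[0,0,0],[0,0,0],[0,0,0],[0,0,0],[0,0,0],[0,0,0]], grip=0)

```text
t: 29.4
eef_pos: [0.6408, -0.1878, 0.1879]
tool_rot: [0.007, 0.706, 0.708, 0.003]
force: [-0.3, 0.5, -0.4]
grip_width: 0.0854
```

drive_tool(linear=[[-50,0,0],[-50,-50,0],[-30,-50,0],[0,-50,0],[0,0,0],[0,0,0]], dr=[[0,0,0],[0,0,0],[0,0,0],[0,0,0],[0,0,0],[0,0,0]])

```text
t: 30.15
eef_pos: [0.4949, -0.3116, 0.1793]
tool_rot: [0.001, 0.706, 0.708, 0.0]
force: [0.2, -1.1, -0.5]
grip_width: 0.0854
```

```bash
python3 - <<'E'
from h import *
im,c=looks("19",[("tin_a",.034),("cup_a",.038)])
im=imaging.snapshot("side"); cv2.imwrite("pics/s19.png",im[:,:,::-1])
im=imaging.snapshot("top"); cv2.imwrite("pics/t19.png",cv2.resize(im[140:320,80:520],None,fx=1.8,fy=1.8,interpolation=2)[:,:,::-1])
E
```

```text
[ 0.49491409 -0.31159021  0.17933653] [-1.5728e+00  1.7000e-03  3.1406e+00]
tin_a 0.92 [457.1, 145.9, 85.3, 73.7] [ 0.6255 -0.2708  0.034 ]
tin_a 0.6 [446.4, 269.6, 73.1, 64.8] [ 0.6253 -0.3661  0.034 ]
cup_a 0.84 [495.5, 7.3, 97.0, 77.7] [ 0.6373 -0.1863  0.038 ]
```

View pics/s19.png

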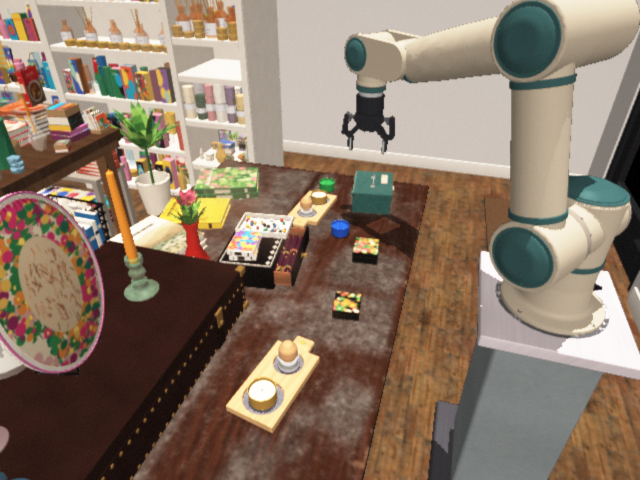

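View pics/t19.png

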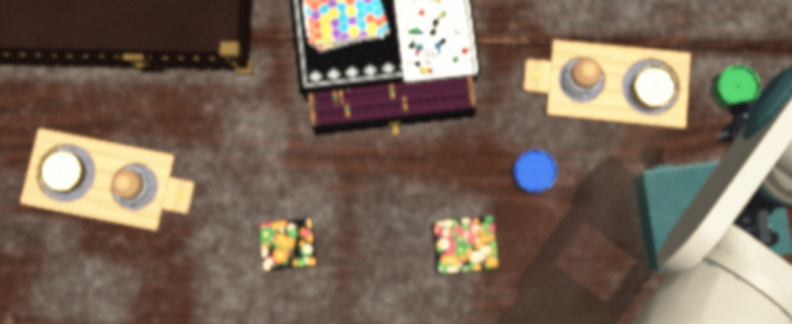

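View pics/w19.png

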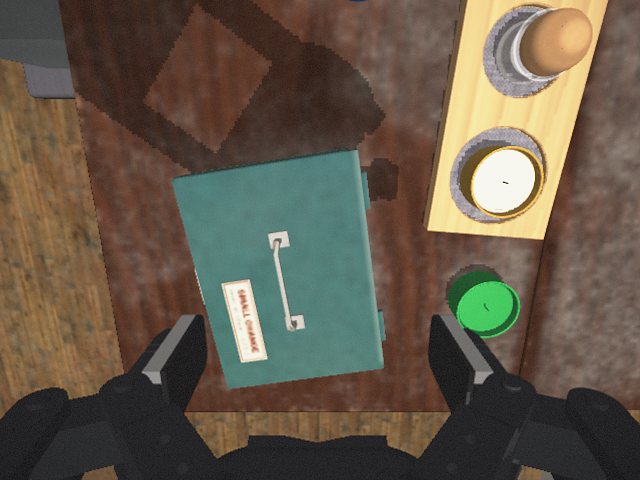

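```bash
python3 - <<'E'
from h import *
im=cv2.imread("pics/w19.png"); c=imaging.get_calibration("wrist")
a=np.linspace(0,6.28,60)
for x,y,r_,z,col in [(.638,-.1875,.029,.014,(0,0,255)),(.638,-.187,.021,.036,(255,0,0)),(.638,-.187,.021,.009,(255,0,0)),(.638,-.187,.018,.047,(0,255,0)),(.632,-.2725,.036,.014,(0,0,255)),(.630,-.2735,.025,.036,(255,0,0))]:
    pp=proj("wrist",np.c_[x+r_*np.cos(a),y+r_*np.sin(a),np.full(60,z)],c)
    cv2.polylines(im,[pp.round().astype(int)],True,col,1)
cv2.imwrite("pics/ov19.png",cv2.resize(im[0:250,410:620],None,fx=2.3,fy=2.3))
im=imaging.snapshot("side"); c=imaging.get_calibration("side")
cv2.imwrite("pics/s20.png",np.hstack([cv2.resize(im[180:230,280:345],(390,300),interpolation=2),cv2.resize(im[325:425,235:320],(360,300),interpolation=2)])[:,:,::-1])
E
```

```text
(no output)
```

View pics/ov19.png

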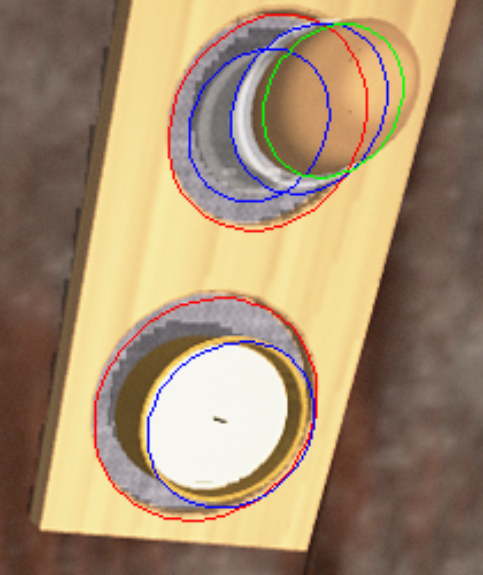

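View pics/s20.png

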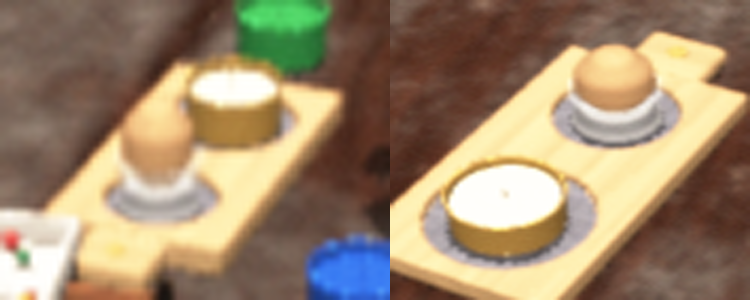

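All four pieces sit within about 4 mm of their recess centres and stand upright. The boxes look unmoved in the top picture, so I'll hand in.

```bash
python3 - <<'E'
from h import *
imaging.snapshot("top")
for n,z in [("box_large",.03),("box_small",.022)]:
    for d in imaging.silhouettes(n,"top")[:1]:
        ys,xs=np.nonzero(d["mask"]);print(n,d["score"],ray("top",[xs.mean(),ys.mean()],z)[0].round(4))
print(ctrl.hand_in(), ctrl.get_obs()["t"])
E
```

```text
box_large 0.75 [ 0.4281 -0.0475  0.03  ]
box_small 0.84 [0.4254 0.1629 0.022 ]
the job is handed in; nothing more can be done
the job is handed in; nothing more can be done
```

Both gift sets are made up: each board has a brass candle tin in its wide recess and an egg cup in its narrow one. I handed the job in at about 31 s of robot time, and no verdict is reported.

- **Placement:** my last checks compared the camera pictures with the expected recess and rim outlines. All four pieces look upright and flat, within about 4 mm of their recess centres (limits 12 mm for tins, 10 mm for cups). The right tin is the furthest off, about 3–4 mm from its centre.
- **Card boxes:** the final top-camera readings were within 1 mm of the starting ones, and I never touched either box. I left the blue and green look-alike tins alone.
- **Disagreement:** the top camera read positions about 3–6 mm short of the wrist camera. I placed by the wrist camera: where the jaws centred on a cup, its position matched that camera.
- **Forces:** contact forces stayed under 10 N at every reading I took. The gripper was open and clear of everything at hand-in.

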